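# Hold the measuring probe in the guide bore

### The arm

A 6-joint arm with a two-finger parallel gripper is mounted at the origin on a cart in front of the work surface, level with it; the furniture and walls round the work are solid. World frame = base frame: x ahead of the robot, y to its left, z up, the work surface at z = 0. Lengths are in m, angles in rad, forces in N, time in s.
With the tool pointing down it reaches from about 0.25 to 0.725 m from the base axis. Payload 4 kg.
Tool frame: the origin (TCP) lies midway between the tips of the shut fingers; the grasp point (between the pads) lies 19 mm behind it; z points along the fingers, y is the line along which they close (so a half turn about z gives the same grasp; the last joint's range is limited). The gripper opens to 85 mm and grips with 20 to 120 N. Pads are 22 mm wide; open, the fingers measure 114 mm over their backs; the gripper's body (76 mm by 85 mm) begins 54 mm behind the grasp point. The pads swing forward as they close: fully open they stand 13 mm farther back than shut.
Start: joints at [1.155, 0.241, 0.005, 1.335, 0, 1.571], TCP at [0.202, 0.457, 0.201] pointing down, gripper open.
Joint ranges: [-2.72, 2.72], [-1.05, 1.87], [-1.09, 1.28], [-1.99, 2.15], [-1.42, 1.44], [-3.14, 3.14]. Speed limits (rad/s): [2.79, 2.79, 3.14, 3.14, 3.14, 3.14].

### API

Orientations are given as a unit quaternion [x, y, z, w].
In Python, from workcell import bot gives the robot as it stands. The module is installed in compiled form; this text tells all that it offers.
- The arm moves only by the tool jog_arm, never from a script. Its argument "deltas" is a list of rows, each an object with "fingers": the opening, from 0 (shut) to 1 (fully open); "delta_pos": the shift along the tool's x, y, z normalised to -1 to 1, where 1 is 300 mm, a list of three; "yaw": the turn about the tool's z normalised to -1 to 1, where 1 is pi/4 rad. A call has 1 to 12 rows; each row is the pose to reach, as a shift and turn from the pose commanded when the call began, along the tool's axes at that moment; what a row does not reach only later rows make up. A row lasts 1/10 s, in which the tool goes at most 50 mm and 8.59 degrees, less where a joint would pass 70% of its speed; a pose out of reach is approached as far as the arm can. A call with a number of a shift or a turn outside -1 to 1 is refused whole. A call with a gripper value outside its range is refused whole. The fingers move at their own pace and stop on an object; the grip force is fixed at half the most. Time passes only in rows, so rows that repeat a pose let the fingers close. It gives the time, the measured TCP pose, the force, the opening and the grip force at its end, in the units of the state.
- bot.get_obs(): the state, without advancing time (a new reading comes with each control period).
- bot.camera(name): name is "scene" or "side" or "wrist"; returns a dict with "image" (420x560x3 uint8, red, green, blue), "range_z" (420x560 float32, m along the optical axis (not along the pixel's ray), 0 where there is no reading), "fx", "fy", "cx", "cy" (pixels), "rvec" (rotation vector, rad) and "tvec" (3), from world to camera coordinates, as OpenCV has them. Camera axes: x right, y down, z forward; pixel columns grow to the right and rows downward; lengths in m; the calibration is good to about 2 mm. A picture is of the moment at which its call begins.
- bot.job_done(): hands the job in; it is judged then, once.
The state is a dict: "clock": time; "joint_pos": joint angles; "joint_vel": joint speeds; "tau": joint torques, N m; "eef_pos": TCP position; "tool_rot": TCP orientation; "ft_force": force on the tool from outside, world axes, zero at the start; "ft_torque": the same for the moment, N m; "grip_width": finger opening in m; "grasp_force": force on a finger pad.
Only numpy, scipy, OpenCV 4.12 (cv2) and the standard library are available. Lean on these libraries where they do the work, as an engineer would, in place of code of your own. Each camera call takes 0.05 s, during which the arm holds its last target. There are 200 camera calls.

### The job

Take the measuring probe out of its parking stand by sliding it along the slot and out at the open front, then lower its thin rod through the round bore of the guide stand without touching the bore, until the tip hangs about half way down inside the sample cup below. Finish while still holding it there for the reading: upright, centred in the bore with an even gap all round, the rod touching neither the guide stand nor the cup. Leave the cup and the other things where they stand.

Things in the scene. Friction and masses are not known exactly. Their poses are not given: they have to be found in the camera images.
- probe: Measuring probe, 0.15 kg, hangs upright in the parking stand. Origin on its axis at the collar's underside, z up. In mm: steel rod 8 across, z -85 (tip) to 0; collar 24 across, z 0 to 6; neck 10 across, z 6 to 26; square grey handle 22 x 22, z 26 to 76, flats facing its own x and y; nub 12 across on top to z 82. Grip the handle from above.
- probe_grip (a point): Point on the probe's axis in the middle of the handle's flats, 55 mm above the probe's origin and 140 mm above its tip; axes as probe.
- probe_tip (a point): Lower end of the probe's rod, on its axis.
- rack: Fixed parking stand: two slotted aluminium plates, one above the other, on a rear column (x 32 to 46 mm) and a dark foot 95 x 76 x 10 mm (x -45 to 50). Origin on the worktop below the middle of the probe's place; x points from the open front to the column, z up. The plates are 54 mm wide (y) and reach forward to x = -45 mm. All of it is below 130 mm.
- fork_seat (a point): Top of the lower plate (z 102 to 108 mm) at the probe's place; axes as rack. Slots at y = 0 run along x from x = 8 mm to the open front: 13 mm wide below (rod), 15 mm in the upper plate (z 122 to 127 mm; neck). The collar lies in the 14 mm gap between: it can rise 8 mm, not be lifted out; it is clear of the plates with its axis at x = -60 mm or less.
- guide: Fixed guide stand, a C-shaped aluminium frame on a dark foot 100 x 84 x 10 mm (x -45 to 55). Origin on the worktop below the bore's axis; x from its open front to the rear column (x 35 to 51 mm), z up. Guide plate 80 x 60 mm (x -29 to 51), z 60 to 78 mm; upright through bore 20 mm across at x = y = 0, with a steel rim 32 mm across up to z = 82 mm. All of it is below 84 mm.
- bore_mouth (a point): Centre of the bore's upper mouth, on top of the rim, 82 mm above the worktop; z up along the bore.
- cup: Loose white sample cup, 37 mm across the rim, 29 mm across inside, 26 mm high, open at the top, standing on the guide stand's foot below the bore. Origin at the centre of its underside, 10 mm above the worktop; inner floor 12 mm and rim 36 mm above the worktop, so half way down is 24 mm above the worktop.
- bush: Bystander: a plain steel bush, 36 mm in diameter, 18 mm high; origin at the centre of its underside. Not to be moved.
- weight: Bystander: a steel calibration weight with a knob top, 29 mm in diameter, 48 mm high; origin at the centre of its underside. Not to be moved.
- bin: Bystander: a grey open parts bin, 146 x 105 x 52 mm; origin at the centre of its underside. Not to be moved.
- ring: Bystander: a knurled steel ring gauge, 60 mm in diameter, 18 mm high; origin at the centre of its underside. Not to be moved.
- disc: Bystander: a turned steel sample disc, 40 mm in diameter, 9 mm high; origin at the centre of its underside. Not to be moved.
- lens: Bystander: a black cylindrical loupe, 38 mm in diameter, 30 mm high; origin at the centre of its underside. Not to be moved.
- shears: Bystander: a pair of scissors with blue handles, 87 x 199 x 9 mm, lying flat; origin under its centre. Not to be moved.
- mic: Bystander: a micrometer, 44 x 132 x 16 mm, lying flat; origin under its centre. Not to be moved.
Mind the look-alikes: they are no part of the job. Leave any brown or yellow look-alike of the cup alone.

How it is judged:
By the outcome, as a careful person would: the job done as asked, in the order asked, and still so for the second after the job is handed in, while the arm keeps its last pose, push and grip.
It also fails if it takes over 51 s, if anything falls off the work surface, if the arm or the gripper's body presses on something with over 40 N, if the wrist force passes 120 N, or if a joint passes its speed limit or range.

## Working session

There is one attempt and no reset: what is moved stays moved. The work goes in short steps, Python scripts to look and compute and a tool call to move; the robot and the scene stay as the last step left them, time stands still between calls to the robot, and variables do not carry over. Pictures are saved under pics/ and viewed, at most 10 in all, crops included, and the job is handed in when it is done.

Besides the shell and the picture viewer there is one more tool, called after ">>>" by a JSON object that holds its "name" and its "arguments", one argument or row to a line. jog_arm: Moves the arm, as the interface text tells. Scaled input: -1 to 1 covers 300 mm each way for a shift and pi/4 rad each way for a turn. Its arguments: {"type":"object","properties":{"deltas":{"type":"array","items":{"type":"object","properties":{"fingers":{"type":"number"},"delta_pos":{"type":"array","items":{"type":"number"}},"yaw":{"type":"number"}}}}},"required":["deltas"]}

```bash
mkdir -p pics; cat > h.py <<'E'
import numpy as np, cv2
from workcell import bot
def cam(n):
    c=bot.camera(n); c['R']=cv2.Rodrigues(np.array(c['rvec'],float))[0]; c['t']=np.array(c['tvec'],float).ravel(); return c
def save(c,fn): cv2.imwrite(fn,c['image'][:,:,::-1])
def ray(c,u,v):
    d=c['R'].T@np.array([(u-c['cx'])/c['fx'],(v-c['cy'])/c['fy'],1.]); return -c['R'].T@c['t'],d
def atz(c,u,v,z):
    o,d=ray(c,u,v); return o+d*(z-o[2])/d[2]
def proj(c,p):
    q=c['R']@np.array(p,float)+c['t']; return np.array([c['fx']*q[0]/q[2]+c['cx'],c['fy']*q[1]/q[2]+c['cy']])
def cloud(c):
    v,u=np.mgrid[0:420,0:560]; z=c['range_z']; P=np.stack([(u-c['cx'])/c['fx']*z,(v-c['cy'])/c['fy']*z,z],-1)
    W=(P-c['t'])@c['R']; W[z<=0]=np.nan; return W
E
python3 - <<'E'
from h import *
import pickle
o=bot.get_obs();print(o)
cs={}
for n in ['scene','side','wrist']:
    c=cam(n);cs[n]=c
    print(n,c['fx'],c['cx'],c['cy'],-c['R'].T@c['t'],c['R'][2])
pickle.dump(cs,open('c0.pkl','wb'))
s=np.hstack([cs['scene']['image'],cs['side']['image']])
save(cs['scene'],'pics/a.png');save(cs['side'],'pics/b.png')
E
```

```text
{'clock': 0.0, 'joint_pos': array([1.15500926e+00, 2.41406393e-01, 3.73866191e-03, 1.33521292e+00,
       5.36392542e-05, 1.57078900e+00]), 'joint_vel': array([-0.00200889, -0.00057872,  0.00041572, -0.0015003 ,  0.00107411,
        0.00025274]), 'tau': array([-4.59149742e-04, -3.72319114e+01,  2.52408010e+01,  1.69328449e-02,
       -6.91414721e-05,  7.57820686e-06]), 'eef_pos': array([0.20165801, 0.45677104, 0.19962183]), 'tool_rot': array([ 2.06395579e-01,  9.78468077e-01, -1.01418614e-03, -2.41347417e-04]), 'ft_force': array([-0.4334985 ,  0.24295117,  0.43663081]), 'ft_torque': array([-0.00333876,  0.00454289, -0.01934194]), 'grasp_force': 0.0, 'grip_width': 0.08510938281922084}
scene 427.55319121819844 281.5037963952471 213.92030417351344 [-0.74608425  0.66125949  0.87371174] [ 0.80605604 -0.38321146 -0.45102398]
side 412.61439513838917 284.19618212463496 210.1096300314286 [ 0.31737027 -1.06805078  0.72109465] [ 0.19637461  0.8609301  -0.46929348]
wrist 357.9011695273672 282.64965282233015 211.6982628620944 [0.13526842 0.4869534  0.37366961] [ 0.26088804 -0.11768749 -0.95816861]
```

View pics/a.png

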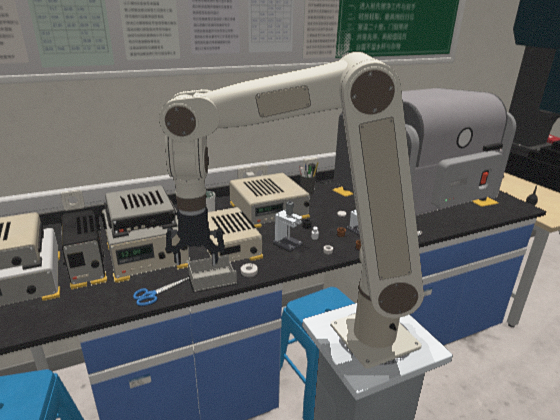

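View pics/b.png

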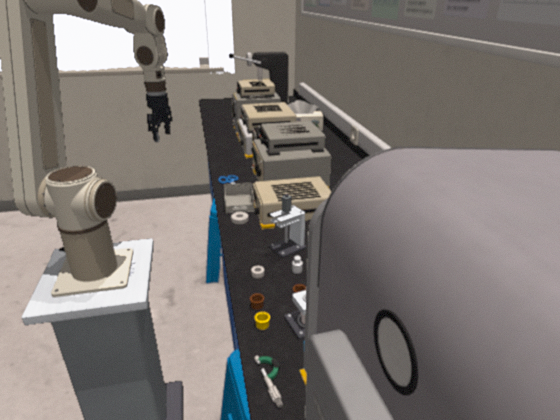

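The scene view shows the rack with the probe at (288,225) and the guide partly hidden at (355,225). In the side view the rack is at (288,225) and the guide is half hidden at (298,312), with brown and yellow look-alike cups around (257,300).

```bash
python3 - <<'E'
from h import *
import pickle
cs=pickle.load(open('c0.pkl','rb'))
a=cs['scene']['image'][190:270,255:385]; b=cs['side']['image'][180:350,225:325]
im=np.hstack([cv2.resize(a,None,fx=3.5,fy=3.5,interpolation=2),np.zeros((280,1,3),np.uint8)])
b=cv2.resize(b,(340,578),interpolation=2)
can=np.zeros((580,800,3),np.uint8);can[:280,:455]=im[:,:455];can[:578,458:798]=b
cv2.imwrite('pics/c.png',can[:,:,::-1])
for n,pts in [('scene',[(288,208),(288,243),(355,225)]),('side',[(287,203),(288,245),(298,300)])]:
    W=cloud(cs[n])
    for u,v in pts: print(n,u,v,W[v,u].round(3))
E
```

```text
scene 288 208 [0.559 0.014 0.163]
scene 288 243 [0.558 0.009 0.009]
scene 355 225 [ 0.576 -0.316  0.014]
side 287 203 [ 0.566 -0.013  0.169]
side 288 245 [0.576 0.007 0.008]
side 298 300 [ 0.52  -0.334  0.077]
```

View pics/c.png

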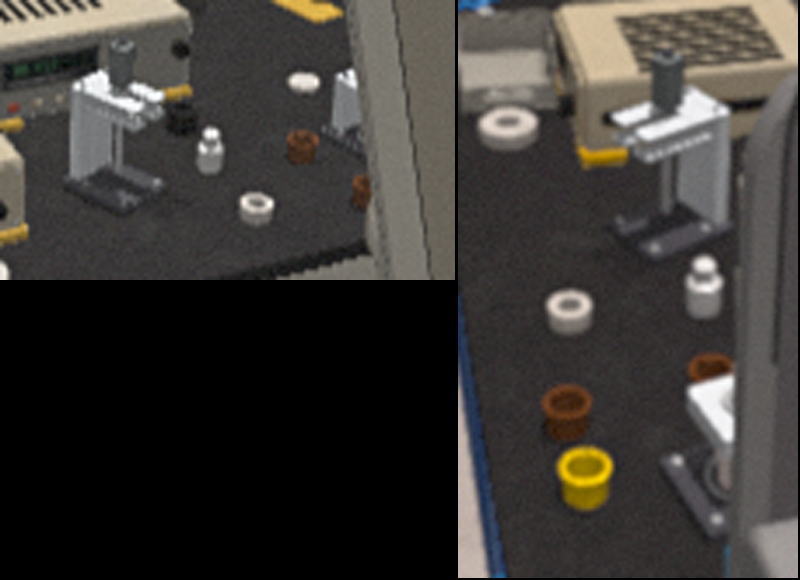

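```bash
cat >> h.py <<'E'
from scipy.spatial.transform import Rotation as Ro
def delta(p,yawdeg=None,pose=None):
    """world target TCP p, desired world heading (deg) of tool y (mod 180) -> normalised deltas"""
    o=bot.get_obs() if pose is None else pose; R=Ro.from_quat(o['tool_rot']).as_matrix()
    d=R.T@(np.array(p)-o['eef_pos'])/0.3
    h=np.degrees(np.arctan2(R[1,1],R[0,1])); t=0
    if yawdeg is not None: t=(h-yawdeg+90)%180-90   # tool z down: + yaw lowers world heading
    print('eef',o['eef_pos'].round(4),'ytool heading %.2f'%h,'tilt',R[:,2].round(4),'delta',d.round(4),'yaw norm %.4f deg %.2f'%(t/45,t),'j',o['joint_pos'].round(2),'t',round(o['clock'],2))
E
python3 - <<'E'
from h import *
import pickle
cs=pickle.load(open('c0.pkl','rb'))
for n in ['scene','side']:
    W=cloud(cs[n]).reshape(-1,3)
    for ctr in [(0.565,0.0),(0.57,-0.33)]:
        m=(abs(W[:,0]-ctr[0])<.09)&(abs(W[:,1]-ctr[1])<.09)
        for lo,hi in [(.005,.015),(.055,.09),(.10,.135),(.135,.2)]:
            q=W[m&(W[:,2]>lo)&(W[:,2]<hi)]
            if len(q)>8:
                r=cv2.minAreaRect(q[:,:2].astype(np.float32)*1000); print(n,ctr,lo,len(q),q.mean(0).round(3),np.round(r[0]),np.round(r[1]),round(r[2],1))
delta((0.45,0.0,0.33),0)
delta((0.45,0.2,0.33),0)
E
```

```text
scene (0.565, 0.0) 0.005 248 [0.561 0.007 0.01 ] [561. -14.] [145. 169.] 16.7
scene (0.565, 0.0) 0.055 93 [0.59  0.026 0.071] [590.  25.] [52. 56.] 78.3
scene (0.565, 0.0) 0.1 265 [0.562 0.013 0.119] [568.   7.] [96. 61.] 26.4
scene (0.565, 0.0) 0.135 99 [0.559 0.008 0.165] [562.   5.] [23. 31.] 24.3
scene (0.57, -0.33) 0.005 76 [ 0.56  -0.294  0.01 ] [ 572. -285.] [ 86. 160.] 88.6
scene (0.57, -0.33) 0.055 46 [ 0.572 -0.299  0.072] [ 572. -299.] [22. 41.] 59.2
side (0.565, 0.0) 0.005 366 [ 0.57  -0.003  0.008] [573.   3.] [95. 81.] 24.6
side (0.565, 0.0) 0.055 134 [0.601 0.005 0.07 ] [599.   7.] [54. 57.] 55.9
side (0.565, 0.0) 0.1 432 [ 0.572 -0.005  0.117] [572.   3.] [92. 60.] 23.0
side (0.565, 0.0) 0.135 162 [ 0.567 -0.003  0.163] [568.  -3.] [21. 28.] 78.9
side (0.57, -0.33) 0.005 323 [ 0.516 -0.337  0.009] [ 519. -340.] [41. 86.] 7.6
side (0.57, -0.33) 0.055 221 [ 0.524 -0.336  0.074] [ 522. -335.] [68. 29.] 75.1
eef [0.2018 0.4569 0.1998] ytool heading 66.18 tilt [-6.0e-04 -1.5e-03 -1.0e+00] delta [-1.3722 -1.0597 -0.4322] yaw norm 1.4706 deg 66.18 j [ 1.15  0.24  0.    1.34 -0.    1.57] t 0.15
eef [0.2018 0.4569 0.1998] ytool heading 66.18 tilt [-6.0e-04 -1.5e-03 -1.0e+00] delta [-1.1029 -0.4498 -0.4332] yaw norm 1.4706 deg 66.18 j [ 1.15  0.24  0.    1.34 -0.    1.57] t 0.15
```

>>> {"name": "jog_arm", "arguments": {
  "deltas": [
    {"delta_pos":[-0.15,-0.05,-0.2],"yaw":0.15,"fingers":1},
    {"delta_pos":[-0.3,-0.1,-0.35],"yaw":0.3,"fingers":1},
    {"delta_pos":[-0.45,-0.16,-0.4],"yaw":0.45,"fingers":1},
    {"delta_pos":[-0.6,-0.22,-0.4],"yaw":0.6,"fingers":1},
    {"delta_pos":[-0.75,-0.3,-0.4],"yaw":0.75,"fingers":1},
    {"delta_pos":[-0.9,-0.4,-0.4],"yaw":0.9,"fingers":1},
    {"delta_pos":[-1,-0.5,-0.4],"yaw":1,"fingers":1},
    {"delta_pos":[-1,-0.6,-0.4],"yaw":1,"fingers":1},
    {"delta_pos":[-1,-0.7,-0.4],"yaw":1,"fingers":1},
    {"delta_pos":[-1,-0.7,-0.4],"yaw":1,"fingers":1}
  ]
}}

```text
clock: 1.15
eef_pos: [0.3905, 0.1406, 0.3208]
tool_rot: [0.567, 0.823, -0.001, 0.0]
ft_force: [-0.2, -0.0, 0.5]
grip_width: 0.0854
grasp_force: 0.0
```

```bash
python3 - <<'E'
from h import *
delta((0.55,0.0,0.31),24)
E
```

```text
eef [0.3905 0.1406 0.3208] ytool heading 20.86 tilt [-6.0e-04 -1.1e-03 -1.0e+00] delta [-0.6273  0.33    0.0361] yaw norm -0.0698 deg -3.14 j [ 0.35  0.05  0.09  1.61 -0.    1.55] t 1.15
```

>>> {"name": "jog_arm", "arguments": {
  "deltas": [
    {"delta_pos":[-0.12,0.06,0.0],"yaw":-0.07,"fingers":1},
    {"delta_pos":[-0.25,0.13,0.0],"yaw":-0.07,"fingers":1},
    {"delta_pos":[-0.38,0.2,0.0],"yaw":-0.07,"fingers":1},
    {"delta_pos":[-0.5,0.26,0.0],"yaw":-0.07,"fingers":1},
    {"delta_pos":[-0.6,0.32,0.0],"yaw":-0.07,"fingers":1},
    {"delta_pos":[-0.63,0.33,0.0],"yaw":-0.07,"fingers":1},
    {"delta_pos":[-0.63,0.33,0.0],"yaw":-0.07,"fingers":1}
  ]
}}

```text
clock: 1.85
eef_pos: [0.5528, 0.0031, 0.3191]
tool_rot: [0.543, 0.84, -0.001, -0.001]
ft_force: [-0.7, -0.2, -0.4]
grip_width: 0.0855
grasp_force: 0.0
```

```bash
python3 - <<'E'
from h import *
import pickle
c=cam('wrist');pickle.dump(c,open('w1.pkl','wb'))
print(-c['R'].T@c['t'],c['R'][2])
cv2.imwrite('pics/d.png',cv2.resize(c['image'],(800,600),interpolation=2)[:,:,::-1])
W=cloud(c).reshape(-1,3)
for lo,hi in [(.005,.015),(.11,.116),(.12,.132),(.178,.187),(.186,.2)]:
    q=W[(abs(W[:,0]-.565)<.09)&(abs(W[:,1])<.09)&(W[:,2]>lo)&(W[:,2]<hi)]
    if len(q)>8:
        r=cv2.minAreaRect(q[:,:2].astype(np.float32)*1000); print(lo,len(q),q.mean(0).round(4),np.round(r[0],1),np.round(r[1],1),round(r[2],1))
delta((.565,0,.3),24)
E
```

```text
[0.5233665  0.07002323 0.49313884] [ 0.11492552 -0.26149303 -0.95833894]
0.005 1328 [0.5555 0.0237 0.0105] [569.2  14.1] [94.2 63.8] 24.0
0.11 14 [0.5833 0.0452 0.1132] [562.   32.4] [81.3  4.6] 27.2
0.12 3320 [0.5731 0.0128 0.1276] [569.8   7.6] [90.8 60.2] 23.9
0.178 487 [0.5656 0.0085 0.184 ] [566.4   7.3] [22.5 22.7] 35.4
0.186 149 [0.566  0.0077 0.1896] [565.    8.5] [11.5 14.7] 45.7
eef [0.552  0.004  0.3197] ytool heading 24.31 tilt [-1.9e-03  5.0e-04 -1.0e+00] delta [-0.0301  0.0342  0.0656] yaw norm 0.0069 deg 0.31 j [0.01 0.34 0.45 1.68 0.   1.15] t 1.9
```

View pics/d.png

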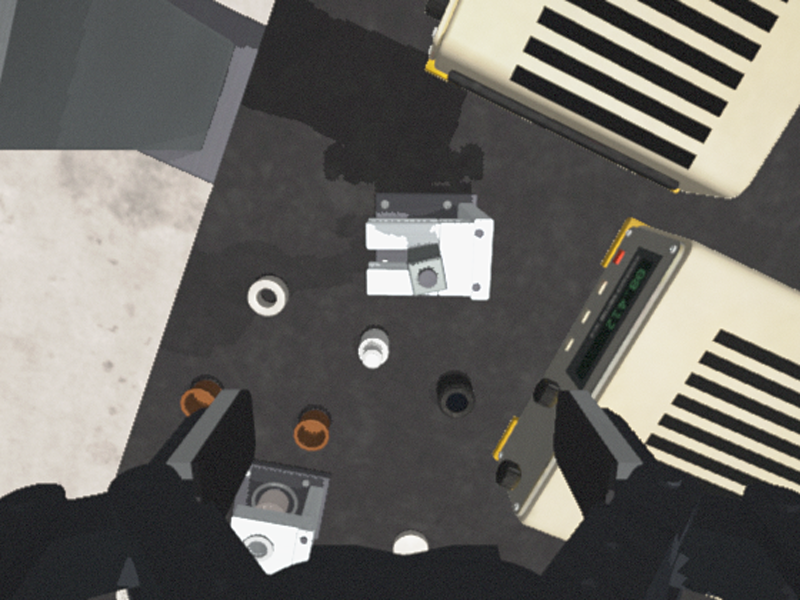

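Wrist view (800x600 scale): rack plate spans (366–492, 218–298). The handle top is at (427,277), turned about 11° relative to the rack. The guide is at (275,515) with the pale cup under it, and brown cups are at (200,398) and (312,430). I'll move closer for a second view.

>>> {"name": "jog_arm", "arguments": {
  "deltas": [
    {"delta_pos":[-0.02,0.02,0.06],"yaw":-0.12,"fingers":1},
    {"delta_pos":[-0.035,0.04,0.15],"yaw":-0.24,"fingers":1},
    {"delta_pos":[-0.035,0.04,0.2],"yaw":-0.24,"fingers":1},
    {"delta_pos":[-0.035,0.04,0.2],"yaw":-0.24,"fingers":1}
  ]
}}

```text
clock: 2.3
eef_pos: [0.565, 0.0006, 0.2584]
tool_rot: [0.46, 0.888, -0.001, -0.002]
ft_force: [-0.8, -0.3, -0.3]
grip_width: 0.0854
grasp_force: 0.0
```

```bash
python3 - <<'E'
from h import *
import pickle
c=cam('wrist');pickle.dump(c,open('w2.pkl','wb'))
W=cloud(c).reshape(-1,3)
for lo,hi in [(.005,.015),(.12,.132),(.178,.187),(.186,.2)]:
    q=W[(abs(W[:,0]-.565)<.09)&(abs(W[:,1])<.09)&(W[:,2]>lo)&(W[:,2]<hi)]
    if len(q)>8:
        r=cv2.minAreaRect(q[:,:2].astype(np.float32)*1000); print(lo,len(q),q.mean(0).round(4),np.median(q[:,2]),np.round(r[0],1),np.round(r[1],1),round(r[2],1))
c1=pickle.load(open('w1.pkl','rb'))
ims=[]
for k in (c1,c):
    u,v=proj(k,(.565,.008,.184)).round().astype(int); print(u,v)
    ims.append(cv2.resize(k['image'][v-25:v+50,u-50:u+50],(400,300),interpolation=2))
    # intersections
big=cv2.resize(c['image'][proj(c,(.565,.008,.16))[1].astype(int)-50:,:][:100,:][:, u-67:u+67],(800,597),interpolation=2)
cv2.imwrite('pics/e.png',big[:,:,::-1]); print('off',u-67,proj(c,(.565,.008,.16))[1].astype(int)-50)
delta((.5655,.008,.26),35.4)
E
```

```text
0.005 1710 [0.5551 0.0228 0.0105] 0.01043797905959138 [569.3  13.2] [94.9 65.7] 23.7
0.12 4593 [0.5721 0.0126 0.1276] 0.12762774339754926 [569.7   7.9] [91.2 60. ] 23.4
0.178 739 [0.5655 0.0087 0.184 ] 0.18424775737742008 [566.4   7.3] [22.7 22.7] 35.2
0.186 232 [0.5662 0.0076 0.1896] 0.18975644041798279 [566.7   6.7] [15.7 12.6] 43.7
298 192
289 202
off 222 144
eef [5.659e-01 4.000e-04 2.602e-01] ytool heading 35.23 tilt [-2.2e-03  3.0e-04 -1.0e+00] delta [0.0215 0.0135 0.0008] yaw norm -0.0039 deg -0.17 j [0.   0.36 0.33 1.54 0.   0.96] t 2.35
```

View pics/e.png

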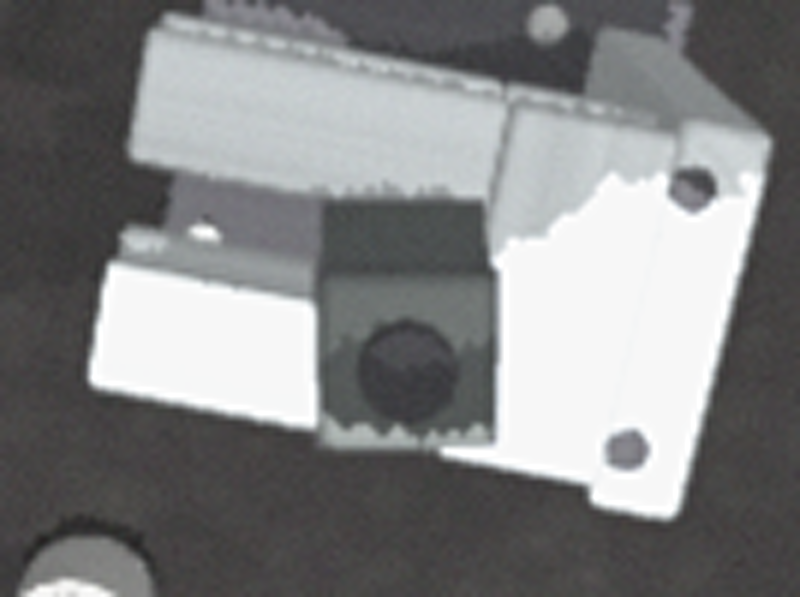

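The crop shows the handle top as a square, corners (322,270), (492,270), (495,443), (318,447), aligned with the gripper. The plate slot runs left, out the open front, tilted about 11°.

```bash
python3 - <<'E'
from h import *
import pickle
c=pickle.load(open('w2.pkl','rb')); c1=pickle.load(open('w1.pkl','rb'))
f=lambda x,y:(222+(x+.5)*134/800-.5,144+(y+.5)*100/597-.5)
q=np.array([atz(c,*f(x,y),.184)[:2] for x,y in [(322,270),(492,270),(495,443),(318,447)]])
print(q.round(4),q.mean(0))
for a in (0,2,1,3):
  d=q[(a+1)%4]-q[a]; print(np.degrees(np.arctan2(d[1],d[0])),np.hypot(*d))
# edges of plate z .127
P=lambda x,y:atz(c,*f(x,y),.127)[:2]
for a,b in [((90,388),(315,430)),((168,25),(505,95)),((133,160),(318,198)),((112,262),(315,298)),((90,388),(165,20))]:
  a=P(*a);b=P(*b);d=b-a;print('edge',a.round(4),b.round(4),np.degrees(np.arctan2(d[1],d[0])))
# two-view triangulation of nub: view1 px (428,278)/800*560 ; view2 crop (407,368)
o1,d1=ray(c1,428*.7,278*.7);o2,d2=ray(c,*f(407,368))
s=np.linalg.lstsq(np.stack([d1,-d2],1),o2-o1,rcond=None)[0];print('nub',o1+s[0]*d1,o2+s[1]*d2)
t=q.mean(0);delta((t[0],t[1],.1445),None); delta((t[0],t[1],.2),None)
E
```

```text
[[ 0.5515  0.0107]
 [ 0.5681  0.0224]
 [ 0.5811  0.0052]
 [ 0.5638 -0.0077]] [0.56613579 0.00762819]
35.31326747056076 0.02024339437770513
-143.30561362832515 0.021593785261059966
-52.810024513141315 0.021599520252406527
123.66351300803456 0.0221175717869008
edge [ 0.54   -0.0354] [ 0.571  -0.0214] 24.269490497439637
edge [0.5197 0.0158] [0.5645 0.0354] 23.59882191998832
edge [ 0.5263 -0.0032] [0.5513 0.0077] 23.528119225373842
edge [ 0.5321 -0.0175] [ 0.5594 -0.0048] 24.9786048182707
edge [ 0.54   -0.0354] [0.519  0.0161] 112.16631914593704
nub [5.71722398e-01 4.67686727e-04 1.55580013e-01] [5.71747928e-01 5.40773904e-04 1.55568610e-01]
eef [5.659e-01 4.000e-04 2.602e-01] ytool heading 35.23 tilt [-2.2e-03  3.0e-04 -1.0e+00] delta [0.0187 0.0152 0.3858] yaw norm 0.0000 deg 0.00 j [0.   0.36 0.33 1.54 0.   0.96] t 2.35
eef [5.659e-01 4.000e-04 2.602e-01] ytool heading 35.23 tilt [-2.2e-03  3.0e-04 -1.0e+00] delta [0.019  0.0149 0.2008] yaw norm 0.0000 deg 0.00 j [0.   0.36 0.33 1.54 0.   0.96] t 2.35
```

>>> {"name": "jog_arm", "arguments": {
  "deltas": [
    {"delta_pos":[0.019,0.015,0.05],"yaw":0,"fingers":1},
    {"delta_pos":[0.019,0.015,0.15],"yaw":0,"fingers":1},
    {"delta_pos":[0.019,0.015,0.25],"yaw":0,"fingers":1},
    {"delta_pos":[0.019,0.015,0.33],"yaw":0,"fingers":1},
    {"delta_pos":[0.019,0.015,0.375],"yaw":0,"fingers":1},
    {"delta_pos":[0.019,0.015,0.385],"yaw":0,"fingers":1},
    {"delta_pos":[0.019,0.015,0.385],"yaw":0,"fingers":1},
    {"delta_pos":[0.019,0.015,0.385],"yaw":0,"fingers":1}
  ]
}}

```text
clock: 3.15
eef_pos: [0.5689, 0.0066, 0.147]
tool_rot: [0.461, 0.888, 0.001, 0.001]
ft_force: [0.3, 0.2, 0.1]
grip_width: 0.085
grasp_force: 0.0
```

```bash
python3 - <<'E'
from h import *
c=cam('wrist')
W=cloud(c).reshape(-1,3)
for lo,hi in [(.12,.132),(.178,.187)]:
    q=W[(abs(W[:,0]-.566)<.025)&(abs(W[:,1]-.007)<.025)&(W[:,2]>lo)&(W[:,2]<hi)]
    r=cv2.minAreaRect(q[:,:2].astype(np.float32)*1000); print(lo,len(q),q.mean(0).round(4),np.round(r[0],1),np.round(r[1],1),round(r[2],1))
delta((.5661,.0076,.144),35.3)
cv2.imwrite('pics/f.png',c['image'][:,:,::-1])
E
```

```text
0.12 3598 [0.564  0.0151 0.1274] [566.   7.] [50.  49.9] 0.1
0.178 2011 [0.5649 0.0097 0.1839] [566.5   7.2] [22.7 23.2] 35.1
eef [0.569  0.0065 0.1469] ytool heading 35.14 tilt [ 3.3e-03  1.0e-04 -1.0e+00] delta [ 0.0085 -0.0057  0.0097] yaw norm -0.0035 deg -0.16 j [0.01 0.4  0.09 1.26 0.   0.97] t 3.2
```

View pics/f.png

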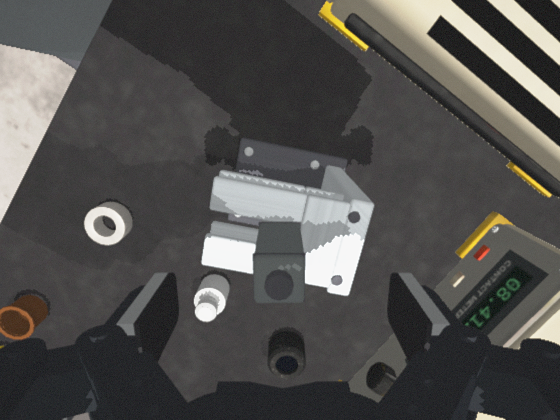

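The handle sits at (279,280), between the open fingers at (150,310) and (410,310). I'll correct the remaining 3 mm.

>>> {"name": "jog_arm", "arguments": {
  "deltas": [
    {"delta_pos":[0.008,-0.006,0.009],"yaw":0,"fingers":1},
    {"delta_pos":[0.008,-0.006,0.009],"yaw":0,"fingers":1},
    {"delta_pos":[0.008,-0.006,0.009],"yaw":0,"fingers":1}
  ]
}}

```text
clock: 3.5
eef_pos: [0.5649, 0.0072, 0.1425]
tool_rot: [0.461, 0.888, 0.0, 0.0]
ft_force: [1.0, 0.2, 1.3]
grip_width: 0.0852
grasp_force: 0.0
```

```bash
python3 - <<'E'
from h import *
delta((.5661,.0076,.144),35.3)
c=cam('wrist')
for p in [(.5661,.0076,.144),(.5661,.0076,.163),(.5661,.0076,.184)]: print(proj(c,p))
delta((.5661,.0076,.144),35.3)
print(bot.get_obs()['ft_force'])
E
```

```text
eef [0.5649 0.0072 0.1425] ytool heading 35.12 tilt [ 3.e-04  0.e+00 -1.e+00] delta [-0.0012  0.004  -0.0048] yaw norm -0.0039 deg -0.18 j [ 0.01  0.4   0.07  1.25 -0.    0.97] t 3.5
[284.47478711 252.04321166]
[284.64823604 268.00667517]
[284.88957943 290.2188421 ]
eef [0.565  0.0072 0.1425] ytool heading 35.13 tilt [ 2.e-04 -0.e+00 -1.e+00] delta [-0.001   0.0039 -0.005 ] yaw norm -0.0039 deg -0.17 j [ 0.01  0.4   0.07  1.25 -0.    0.97] t 3.55
[ 0.75626551 -0.70334946  0.30085063]
```

>>> {"name": "jog_arm", "arguments": {
  "deltas": [
    {"delta_pos":[0,0.003,-0.004],"yaw":0,"fingers":0.6},
    {"delta_pos":[0,0.003,-0.004],"yaw":0,"fingers":0.4},
    {"delta_pos":[0,0.003,-0.004],"yaw":0,"fingers":0.2},
    {"delta_pos":[0,0.003,-0.004],"yaw":0,"fingers":0},
    {"delta_pos":[0,0.003,-0.004],"yaw":0,"fingers":0},
    {"delta_pos":[0,0.003,-0.004],"yaw":0,"fingers":0},
    {"delta_pos":[0,0.003,-0.004],"yaw":0,"fingers":0},
    {"delta_pos":[0,0.003,-0.004],"yaw":0,"fingers":0},
    {"delta_pos":[0,0.003,-0.004],"yaw":0,"fingers":0},
    {"delta_pos":[0,0.003,-0.004],"yaw":0,"fingers":0}
  ]
}}

```text
clock: 4.55
eef_pos: [0.5659, 0.0077, 0.1437]
tool_rot: [0.461, 0.888, 0.0, 0.0]
ft_force: [0.4, 0.6, 2.2]
grip_width: 0.0202
grasp_force: 60.7
```

```bash
python3 - <<'E'
from h import *
delta((.5661,.0076,.147),None)
o=bot.get_obs();print(o['ft_force'],o['ft_torque'],o['grip_width'],o['grasp_force'])
R=Ro.from_quat(o['tool_rot']).as_matrix()
u=-np.array([np.cos(np.radians(24)),np.sin(np.radians(24)),0])
for k in (.04,.08,.1): print(k,(R.T@(u*k+[0,0,.0035])/.3).round(4))
E
```

```text
eef [0.5659 0.0077 0.1437] ytool heading 35.13 tilt [ 6.e-04  0.e+00 -1.e+00] delta [-0.0007  0.0002 -0.0109] yaw norm 0.0000 deg 0.00 j [0.01 0.4  0.08 1.25 0.   0.97] t 4.55
[0.39537462 0.59352191 2.18026888] [-0.01210377 -0.05437403 -0.02474012] 0.02022854620052451 60.712852478027344
0.04 [ 0.0257 -0.1308 -0.0117]
0.08 [ 0.0515 -0.2616 -0.0118]
0.1 [ 0.0643 -0.3271 -0.0118]
```

>>> {"name": "jog_arm", "arguments": {
  "deltas": [
    {"delta_pos":[0,0,-0.006],"yaw":0,"fingers":0},
    {"delta_pos":[-0.0015,0,-0.012],"yaw":0,"fingers":0},
    {"delta_pos":[-0.0025,0,-0.012],"yaw":0,"fingers":0},
    {"delta_pos":[-0.0025,0,-0.012],"yaw":0,"fingers":0}
  ]
}}

```text
clock: 4.95
eef_pos: [0.5659, 0.007, 0.1467]
tool_rot: [0.461, 0.888, -0.0, -0.0]
ft_force: [-0.2, 0.5, -1.7]
grip_width: 0.02
grasp_force: 60.3
```

```bash
python3 - <<'E'
from h import *
delta((.5661,.0069,.147),None)
o=bot.get_obs();print(o['ft_force'],o['ft_torque'],o['grip_width'],o['grasp_force'])
c=cam('wrist');W=cloud(c).reshape(-1,3)
q=W[(abs(W[:,0]-.566)<.025)&(abs(W[:,1]-.007)<.025)&(W[:,2]>.181)&(W[:,2]<.19)];print(np.median(q[:,2]))
E
```

```text
eef [0.5659 0.007  0.1467] ytool heading 35.12 tilt [-8.e-04 -0.e+00 -1.e+00] delta [-0.0008  0.0003 -0.0009] yaw norm 0.0000 deg 0.00 j [ 0.01  0.4   0.09  1.26 -0.    0.97] t 4.95
[-0.16212669  0.48198613 -1.65276933] [-0.03393831 -0.03978269 -0.04793324] 0.019982697064713253 60.27982950210571
0.18724197598492803
```

Lifted 3 mm and hanging freely (-1.65 N matches the probe's weight). Now I'll slide it out.

>>> {"name": "jog_arm", "arguments": {
  "deltas": [
    {"delta_pos":[0.0064,-0.0327,-0.001],"yaw":0,"fingers":0},
    {"delta_pos":[0.0129,-0.0654,-0.001],"yaw":0,"fingers":0},
    {"delta_pos":[0.0193,-0.0981,-0.001],"yaw":0,"fingers":0},
    {"delta_pos":[0.0257,-0.1308,-0.001],"yaw":0,"fingers":0},
    {"delta_pos":[0.0257,-0.1308,-0.001],"yaw":0,"fingers":0}
  ]
}}

```text
clock: 5.5
eef_pos: [0.5279, -0.0099, 0.1476]
tool_rot: [0.461, 0.887, -0.0, -0.0]
ft_force: [0.6, 0.0, -1.3]
grip_width: 0.0201
grasp_force: 60.3
```

```bash
python3 - <<'E'
from h import *
delta((.5661-.0914,.0070-.0407,.147),None)
o=bot.get_obs();print(o['ft_force'],o['ft_torque'],o['grip_width'],o['grasp_force'])
E
```

```text
eef [ 0.5279 -0.0099  0.1476] ytool heading 35.07 tilt [-8.e-04 -2.e-04 -1.e+00] delta [ 0.0369 -0.1909  0.0023] yaw norm 0.0000 deg 0.00 j [-0.02  0.32 -0.02  1.23 -0.    0.94] t 5.5
[ 0.63818418  0.02446779 -1.27390493] [ 0.0012141  -0.05241906 -0.04514881] 0.02007775739120823 60.26638627052307
```

>>> {"name": "jog_arm", "arguments": {
  "deltas": [
    {"delta_pos":[0.0064,-0.0327,0],"yaw":0,"fingers":0},
    {"delta_pos":[0.0129,-0.0654,0],"yaw":0,"fingers":0},
    {"delta_pos":[0.0193,-0.0981,0],"yaw":0,"fingers":0},
    {"delta_pos":[0.0257,-0.1308,0],"yaw":0,"fingers":0},
    {"delta_pos":[0.037,-0.19,0],"yaw":0,"fingers":0},
    {"delta_pos":[0.037,-0.19,0],"yaw":0,"fingers":0}
  ]
}}

```text
clock: 6.1
eef_pos: [0.4742, -0.0336, 0.1473]
tool_rot: [0.461, 0.887, -0.001, -0.001]
ft_force: [-0.1, -0.1, -1.3]
grip_width: 0.0197
grasp_force: 60.3
```

```bash
python3 - <<'E'
from h import *
o=bot.get_obs();print(o['ft_force'],o['ft_torque'],o['grip_width'],o['grasp_force'])
import pickle
W=np.vstack([cloud(c).reshape(-1,3) for c in [pickle.load(open('w1.pkl','rb')),pickle.load(open('c0.pkl','rb'))['side'],pickle.load(open('c0.pkl','rb'))['scene']]])
m=(abs(W[:,0]-.54)<.1)&(abs(W[:,1]+.3)<.12)
for lo,hi in [(.007,.013),(.073,.08),(.08,.09)]:
    q=W[m&(W[:,2]>lo)&(W[:,2]<hi)]
    r=cv2.minAreaRect(q[:,:2].astype(np.float32)*1000); print(lo,len(q),q.mean(0).round(4),np.round(r[0],1),np.round(r[1],1),round(r[2],1))
delta((.47,-.034,.26),None)
delta((.54,-.25,.26),None)
E
```

```text
[-0.08540525 -0.05155687 -1.30289508] [-0.01397894 -0.06616691 -0.03862157] 0.019701737978197315 60.268471240997314
0.007 1753 [ 0.5393 -0.3088  0.0102] [ 513.4 -297.6] [155.6 168.8] 12.5
0.073 1286 [ 0.551  -0.3187  0.0778] [ 554.4 -327.9] [84.8 64.5] 16.8
0.08 382 [ 0.5642 -0.3178  0.0815] [ 555.1 -321.5] [75.3 51.4] 10.6
eef [ 0.4742 -0.0336  0.1473] ytool heading 35.06 tilt [-2.e-03 -2.e-04 -1.e+00] delta [ 0.0073 -0.0128 -0.3756] yaw norm 0.0000 deg 0.00 j [-0.07  0.23 -0.16  1.19 -0.    0.89] t 6.1
eef [ 0.4742 -0.0336  0.1473] ytool heading 35.06 tilt [-2.e-03 -2.e-04 -1.e+00] delta [-0.7161 -0.2353 -0.3759] yaw norm 0.0000 deg 0.00 j [-0.07  0.23 -0.16  1.19 -0.    0.89] t 6.1
```

>>> {"name": "jog_arm", "arguments": {
  "deltas": [
    {"delta_pos":[0,0,-0.12],"yaw":0,"fingers":0},
    {"delta_pos":[0,0,-0.25],"yaw":0,"fingers":0},
    {"delta_pos":[-0.05,-0.02,-0.36],"yaw":0,"fingers":0},
    {"delta_pos":[-0.15,-0.05,-0.4],"yaw":0,"fingers":0},
    {"delta_pos":[-0.27,-0.09,-0.4],"yaw":0,"fingers":0},
    {"delta_pos":[-0.4,-0.13,-0.4],"yaw":0,"fingers":0},
    {"delta_pos":[-0.52,-0.17,-0.4],"yaw":0,"fingers":0},
    {"delta_pos":[-0.63,-0.21,-0.4],"yaw":0,"fingers":0},
    {"delta_pos":[-0.7,-0.23,-0.4],"yaw":0,"fingers":0},
    {"delta_pos":[-0.72,-0.235,-0.4],"yaw":0,"fingers":0},
    {"delta_pos":[-0.72,-0.235,-0.4],"yaw":0,"fingers":0},
    {"delta_pos":[-0.72,-0.235,-0.4],"yaw":0,"fingers":0}
  ]
}}

```text
clock: 7.3
eef_pos: [0.5431, -0.2492, 0.2673]
tool_rot: [0.46, 0.888, 0.0, -0.0]
ft_force: [0.2, 0.3, -1.6]
grip_width: 0.0204
grasp_force: 60.3
```

```bash
python3 - <<'E'
from h import *
import pickle
c=cam('wrist');s=cam('scene');d=cam('side');pickle.dump((c,s,d),open('w3.pkl','wb'))
delta((.5435,-.331,.26),None)
W=cloud(c).reshape(-1,3);m=(abs(W[:,0]-.54)<.1)&(abs(W[:,1]+.32)<.07)
for lo,hi in [(.007,.013),(.074,.0795),(.0805,.0835)]:
    q=W[m&(W[:,2]>lo)&(W[:,2]<hi)]
    r=cv2.minAreaRect(q[:,:2].astype(np.float32)*1000); print(lo,len(q),q.mean(0).round(4),np.round(r[0],1),np.round(r[1],1),round(r[2],1))
print('bore px',proj(c,(.5435,-.331,.082)),proj(s,(.5435,-.331,.082)),proj(d,(.5435,-.331,.082)))
can=np.zeros((600,800,3),np.uint8)
can[:420,:560]=c['image']
def crop(k,p,w,h,f):
    u,v=proj(k,p).round().astype(int);x=max(0,u-w//2);y=max(0,v-h//2);print('crop',x,y)
    return cv2.resize(k['image'][y:y+h,x:x+w],None,fx=f,fy=f,interpolation=2)
a=crop(s,(.5435,-.331,.1),80,60,3);can[420:600,:a.shape[1]]=a
b=crop(d,(.5435,-.331,.1),80,60,3);can[420:600,300:300+b.shape[1]]=b
cv2.imwrite('pics/g.png',can[:,:,::-1])
E
```

```text
eef [ 0.5432 -0.2489  0.2679] ytool heading 35.22 tilt [ 4.e-04  1.e-04 -1.e+00] delta [-0.2242 -0.1571  0.0263] yaw norm 0.0000 deg 0.00 j [-0.43  0.43  0.45  1.59  0.    0.53] t 7.45
0.007 1733 [ 0.5265 -0.3154  0.0105] [ 519.5 -334.4] [154.5  91.3] 7.6
0.074 1582 [ 0.5372 -0.3303  0.0783] [ 542.4 -331.8] [53.9 61.1] 12.4
0.0805 368 [ 0.5438 -0.3306  0.0821] [ 540.  -327.5] [38.1 50.9] 12.9
bore px [238.9186483  241.05939146] [363.94537204 213.40733701] [307.54654647 296.03002147]
crop 324 180
crop 268 260
```

View pics/g.png

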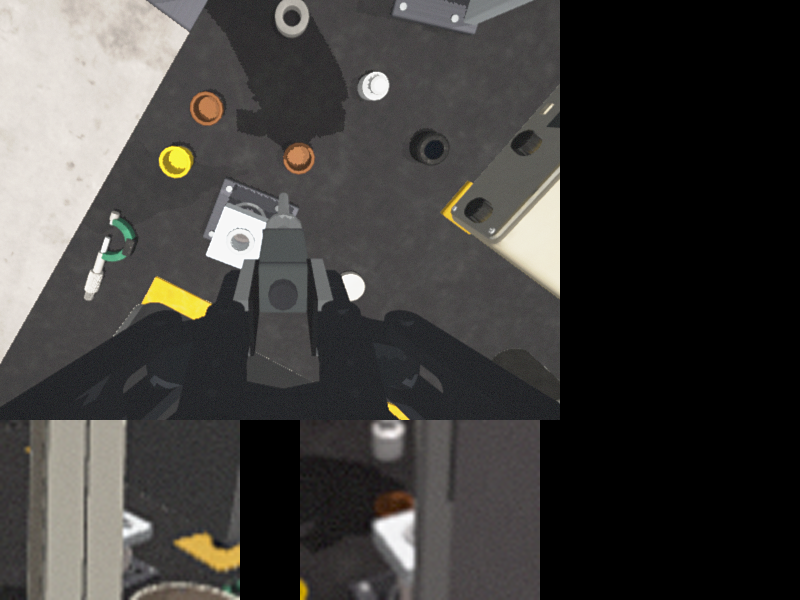

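The wrist view shows the guide's bore at (240,241), and the held probe's rod tip at (283,198) above its collar at (284,220). The scene and side views are blocked at the guide. I'll rectify the picture to the rim plane to measure the bore.

```bash
cat >> h.py <<'E'
def rect(c,ctr,z,half=.03,n=400):
    a=np.linspace(-half,half,n); X,Y=np.meshgrid(ctr[0]+a,ctr[1]-a)
    q=np.stack([X,Y,np.full_like(X,z)],-1)@c['R'].T+c['t']
    return cv2.remap(c['image'],(c['fx']*q[...,0]/q[...,2]+c['cx']).astype(np.float32),(c['fy']*q[...,1]/q[...,2]+c['cy']).astype(np.float32),cv2.INTER_CUBIC)
E
python3 - <<'E'
from h import *
import pickle
c,_,_=pickle.load(open('w3.pkl','rb'))
W=cloud(c).reshape(-1,3); ctr=np.array([.5435,-.331])
q=W[(abs(W[:,2]-.082)<.0015)&(np.hypot(*(W[:,:2]-ctr).T)<.019)]
print('rim',cv2.minEnclosingCircle((q[:,:2]*1000).astype(np.float32)),len(q),np.median(q[:,2]))
o=bot.get_obs();e=o['eef_pos'];tip=e+[0,0,-.121];print('tip nominal',tip,proj(c,tip),'handle top',proj(c,e+[0,0,.04]))
# cloud points on rod
Wi=cloud(c)
for v in range(194,224,3): print(v,[tuple((Wi[v,u]*1000).round(1)) for u in (280,283,286)])
can=np.zeros((400,800,3),np.uint8)
can[:,:400]=rect(c,ctr,.082); can[:,400:]=cv2.resize(c['image'][185:235,258:308],(400,400),interpolation=2)
for r in (10,16): cv2.circle(can,(200,200),int(r*400/60),(255,0,0),1)
cv2.imwrite('pics/i.png',can[:,:,::-1])
E
```

```text
rim ((544.1456298828125, -331.2409362792969), 15.969694137573242) 360 0.08217795430722043
tip nominal [ 0.54321144 -0.24887978  0.14689429] [282.7283643  194.70450791] handle top [282.57988644 287.81044545]
194 [(np.float64(540.2), np.float64(-248.6), np.float64(152.5)), (np.float64(541.7), np.float64(-246.4), np.float64(156.1)), (np.float64(544.3), np.float64(-245.7), np.float64(152.4))]
197 [(np.float64(540.4), np.float64(-248.6), np.float64(162.0)), (np.float64(541.6), np.float64(-246.2), np.float64(167.0)), (np.float64(544.4), np.float64(-245.9), np.float64(161.7))]
200 [(np.float64(540.2), np.float64(-248.3), np.float64(172.8)), (np.float64(541.9), np.float64(-246.6), np.float64(174.5)), (np.float64(544.2), np.float64(-245.8), np.float64(171.9))]
203 [(np.float64(540.1), np.float64(-248.0), np.float64(183.0)), (np.float64(541.8), np.float64(-246.5), np.float64(183.9)), (np.float64(544.0), np.float64(-245.8), np.float64(181.2))]
206 [(np.float64(540.3), np.float64(-248.2), np.float64(190.2)), (np.float64(541.7), np.float64(-246.3), np.float64(192.9)), (np.float64(543.9), np.float
[... 256 characters left out ...]
8.2), np.float64(205.1)), (np.float64(537.3), np.float64(-240.1), np.float64(233.4)), (np.float64(544.0), np.float64(-246.0), np.float64(204.4))]
215 [(np.float64(536.1), np.float64(-241.6), np.float64(237.9)), (np.float64(537.6), np.float64(-240.5), np.float64(237.9)), (np.float64(539.0), np.float64(-239.5), np.float64(238.0))]
218 [(np.float64(536.9), np.float64(-242.7), np.float64(239.3)), (np.float64(538.5), np.float64(-241.9), np.float64(238.4)), (np.float64(540.0), np.float64(-240.9), np.float64(238.3))]
221 [(np.float64(538.2), np.float64(-244.5), np.float64(238.3)), (np.float64(539.6), np.float64(-243.5), np.float64(238.4)), (np.float64(541.0), np.float64(-242.2), np.float64(239.1))]
```

View pics/i.png

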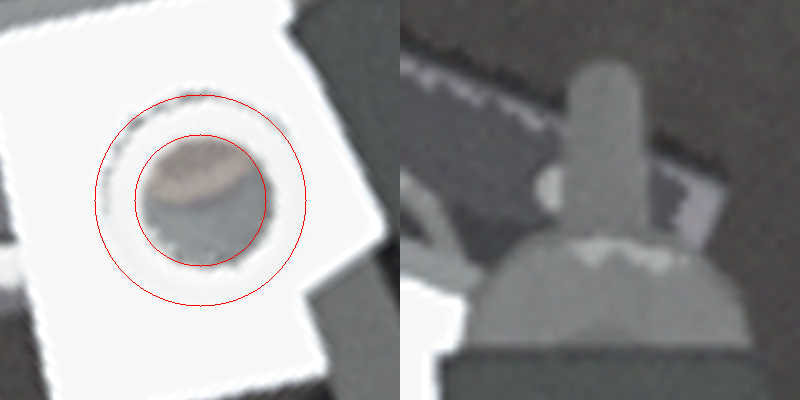

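Against the circles drawn at the guess, the bore sits about 0.9 mm to the right and 0.4 mm low, so its centre is about (0.5443, -0.3313). The rod hangs plumb, with its axis at about (0.5441, -0.2497). Now I'll hover above the bore.

```bash
python3 - <<'E'
from h import *
delta((.5434,-.3305,.268),None);delta((.5434,-.3305,.216),None)
E
```

```text
eef [ 0.5432 -0.2489  0.2679] ytool heading 35.22 tilt [ 4.e-04  1.e-04 -1.e+00] delta [-0.2226 -0.1564 -0.0004] yaw norm 0.0000 deg 0.00 j [-0.43  0.43  0.45  1.59  0.    0.53] t 7.45
eef [ 0.5432 -0.2489  0.2679] ytool heading 35.22 tilt [ 4.e-04  1.e-04 -1.e+00] delta [-0.2226 -0.1564  0.173 ] yaw norm 0.0000 deg 0.00 j [-0.43  0.43  0.45  1.59  0.    0.53] t 7.45
```

>>> {"name": "jog_arm", "arguments": {
  "deltas": [
    {"delta_pos":[-0.05,-0.035,0],"yaw":0,"fingers":0},
    {"delta_pos":[-0.11,-0.078,0],"yaw":0,"fingers":0},
    {"delta_pos":[-0.17,-0.12,0],"yaw":0,"fingers":0},
    {"delta_pos":[-0.21,-0.148,0],"yaw":0,"fingers":0},
    {"delta_pos":[-0.2226,-0.1564,0.04],"yaw":0,"fingers":0},
    {"delta_pos":[-0.2226,-0.1564,0.1],"yaw":0,"fingers":0},
    {"delta_pos":[-0.2226,-0.1564,0.15],"yaw":0,"fingers":0},
    {"delta_pos":[-0.2226,-0.1564,0.17],"yaw":0,"fingers":0},
    {"delta_pos":[-0.2226,-0.1564,0.17],"yaw":0,"fingers":0},
    {"delta_pos":[-0.2226,-0.1564,0.17],"yaw":0,"fingers":0},
    {"delta_pos":[-0.2226,-0.1564,0.17],"yaw":0,"fingers":0}
  ]
}}

```text
clock: 8.55
eef_pos: [0.5438, -0.3318, 0.2175]
tool_rot: [0.461, 0.888, -0.0, 0.001]
ft_force: [-0.2, -0.4, -2.1]
grip_width: 0.0199
grasp_force: 60.2
```

```bash
cat >> h.py <<'E'
def measure(c,e):
    """rim circle fit (edge of rim top & known radius) and rod axis from the wrist cloud"""
    from scipy.optimize import least_squares
    W=cloud(c).reshape(-1,3); b=np.array([.5443,-.3313])
    q=W[(abs(W[:,2]-.082)<.0012)&(np.hypot(*(W[:,:2]-b).T)<.0185)]
    h=cv2.convexHull((q[:,:2]*1000).astype(np.float32))[:,0]/1000
    print('rim n',len(q),'mec',cv2.minEnclosingCircle((q[:,:2]*1000).astype(np.float32)),'z',np.median(q[:,2]).round(4))
    ax=e[:2]
    for lo,hi in [(e[2]-.117,e[2]-.09),(e[2]-.09,e[2]-.06)]:
        p=W[(W[:,2]>max(lo,.086))&(W[:,2]<hi)&(np.hypot(*(W[:,:2]-ax).T)<.0085)]
        if len(p)<10: continue
        f=least_squares(lambda s:np.hypot(*(p[:,:2]-s).T)-.004,ax+[.001,-.001],loss='soft_l1',f_scale=.0005)
        print('rod z',p[:,2].min().round(4),p[:,2].mean().round(3),len(p),(f.x*1000).round(2),'res',np.abs(f.fun).mean().round(5))
E
python3 - <<'E'
from h import *
import pickle
c=cam('wrist');o=bot.get_obs();pickle.dump((c,o['eef_pos']),open('w4.pkl','wb'))
measure(c,o['eef_pos'])
c3=pickle.load(open('w3.pkl','rb'))[0]; print('old');measure(c3,np.array([.5432,-.2489,.2679]))
delta((.5434,-.3305,.216),None);print(o['ft_force'],o['ft_torque'])
can=np.zeros((400,800,3),np.uint8)
can[:,:400]=rect(c,(.5443,-.3313),.082)
for r in (10,16): cv2.circle(can,(200,200),int(r*400/60),(255,0,0),1)
u,v=proj(c,(.5443,-.3313,.09)).round().astype(int)
can[:,400:]=cv2.resize(c['image'][v-30:v+30,u-30:u+30],(400,400),interpolation=2);print(u,v)
cv2.imwrite('pics/j.png',can[:,:,::-1])
E
```

```text
rim n 432 mec ((544.4950561523438, -331.157958984375), 15.819265365600586) z 0.0822
rod z 0.1011 0.115 79 [ 544.91 -332.48] res 0.00011
rod z 0.1281 0.142 111 [ 544.84 -332.56] res 0.00014
old
rim n 316 mec ((544.1456298828125, -331.2409362792969), 15.969694137573242) z 0.0821
rod z 0.151 0.165 81 [ 544.04 -249.69] res 0.00011
rod z 0.1787 0.192 108 [ 543.97 -249.77] res 0.00014
eef [ 0.5439 -0.3319  0.2176] ytool heading 35.14 tilt [ 0.0018 -0.0011 -1.    ] delta [0.0047 0.0013 0.0053] yaw norm 0.0000 deg 0.00 j [-0.55  0.52  0.46  1.51  0.    0.41] t 8.6
[-0.13975725 -0.27553217 -1.69974227] [-0.00226255  0.00866507  0.00618627]
283 192
```

View pics/j.png

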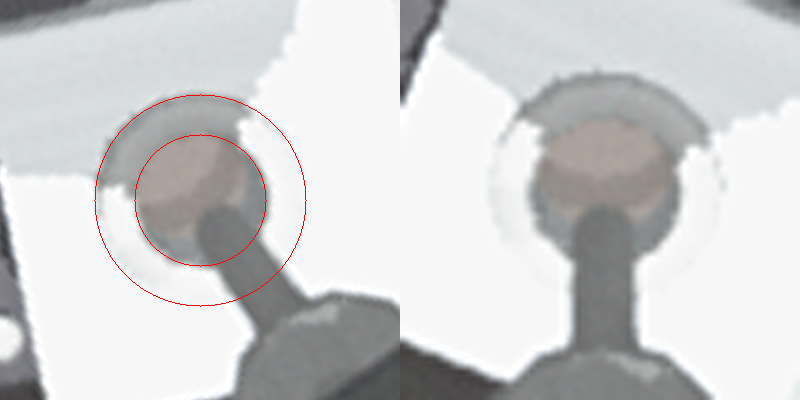

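The rod tip hangs over the bore, within about 1.3 mm of centre, with the cup visible beneath. I'll correct, then re-measure.

>>> {"name": "jog_arm", "arguments": {
  "deltas": [
    {"delta_pos":[0.0042,0.0015,0],"yaw":0,"fingers":0},
    {"delta_pos":[0.0042,0.0015,0],"yaw":0,"fingers":0},
    {"delta_pos":[0.0042,0.0015,0],"yaw":0,"fingers":0},
    {"delta_pos":[0.0042,0.0015,0],"yaw":0,"fingers":0},
    {"delta_pos":[0.0042,0.0015,0],"yaw":0,"fingers":0}
  ]
}}

```text
clock: 9.1
eef_pos: [0.5429, -0.3304, 0.2164]
tool_rot: [0.461, 0.888, 0.0, -0.0]
ft_force: [-0.5, -1.3, -1.4]
grip_width: 0.02
grasp_force: 60.2
```

```bash
python3 - <<'E'
from h import *
for i in range(3):
    c=cam('wrist');o=bot.get_obs();measure(c,o['eef_pos']);delta((.5434,-.3305,.17),None)
E
```

```text
rim n 420 mec ((544.35009765625, -331.24591064453125), 15.793963432312012) z 0.0822
rod z 0.0998 0.114 79 [ 543.82 -331.04] res 0.00011
rod z 0.1264 0.141 110 [ 543.75 -331.09] res 0.00012
eef [ 0.5429 -0.3305  0.2164] ytool heading 35.12 tilt [-1.e-04  0.e+00 -1.e+00] delta [-0.001   0.0013  0.1545] yaw norm 0.0000 deg 0.00 j [-0.55  0.52  0.45  1.51 -0.    0.41] t 9.15
rim n 413 mec ((544.4694213867188, -331.0157165527344), 15.738446235656738) z 0.0822
rod z 0.1004 0.114 77 [ 543.78 -331.04] res 0.0001
rod z 0.1264 0.141 112 [ 543.77 -331.1 ] res 0.00011
eef [ 0.5429 -0.3305  0.2163] ytool heading 35.12 tilt [-1.e-04  1.e-04 -1.e+00] delta [-0.0011  0.0013  0.1544] yaw norm 0.0000 deg 0.00 j [-0.55  0.52  0.45  1.51 -0.    0.41] t 9.2
rim n 432 mec ((544.384521484375, -331.1547546386719), 15.747899055480957) z 0.0822
rod z 0.0999 0.114 82 [ 543.82 -331.08] res 0.00011
rod z 0.1268 0.141 109 [ 543.75 -331.1 ] res 0.00013
eef [ 0.5429 -0.3304  0.2164] ytool heading 35.13 tilt [-1.e-04  1.e-04 -1.e+00] delta [-0.0011  0.0012  0.1546] yaw norm 0.0000 deg 0.00 j [-0.55  0.52  0.45  1.51  0.    0.41] t 9.25
```

>>> {"name": "jog_arm", "arguments": {
  "deltas": [
    {"delta_pos":[-0.0016,0.0017,0],"yaw":0,"fingers":0},
    {"delta_pos":[-0.0016,0.0017,0.01],"yaw":0,"fingers":0},
    {"delta_pos":[-0.0016,0.0017,0.02],"yaw":0,"fingers":0},
    {"delta_pos":[-0.0016,0.0017,0.03],"yaw":0,"fingers":0},
    {"delta_pos":[-0.0016,0.0017,0.04],"yaw":0,"fingers":0},
    {"delta_pos":[-0.0016,0.0017,0.05],"yaw":0,"fingers":0},
    {"delta_pos":[-0.0016,0.0017,0.06],"yaw":0,"fingers":0},
    {"delta_pos":[-0.0016,0.0017,0.065],"yaw":0,"fingers":0},
    {"delta_pos":[-0.0016,0.0017,0.065],"yaw":0,"fingers":0},
    {"delta_pos":[-0.0016,0.0017,0.065],"yaw":0,"fingers":0}
  ]
}}

```text
clock: 10.25
eef_pos: [0.5437, -0.3306, 0.197]
tool_rot: [0.461, 0.888, -0.0, 0.0]
ft_force: [0.4, 0.1, -1.1]
grip_width: 0.0202
grasp_force: 60.3
```

```bash
python3 - <<'E'
from h import *
for i in range(3):
    c=cam('wrist');o=bot.get_obs();measure(c,o['eef_pos'])
delta((.5434,-.3305,.145),None);print(o['ft_force'])
E
```

```text
rim n 502 mec ((544.36767578125, -331.2056884765625), 15.662521362304688) z 0.0822
rod z 0.0861 0.098 64 [ 544.58 -331.14] res 0.0001
rod z 0.1075 0.121 110 [ 544.5  -331.21] res 0.00013
rim n 496 mec ((544.4666748046875, -331.1889343261719), 15.748921394348145) z 0.0822
rod z 0.0882 0.098 63 [ 544.65 -331.23] res 0.00012
rod z 0.1071 0.122 110 [ 544.6  -331.24] res 0.00013
rim n 516 mec ((544.302490234375, -331.1816711425781), 15.831737518310547) z 0.0821
rod z 0.0861 0.097 66 [ 544.63 -331.24] res 0.00011
rod z 0.1072 0.122 111 [ 544.62 -331.25] res 0.00013
eef [ 0.5437 -0.3306  0.1971] ytool heading 35.13 tilt [ 4.e-04 -2.e-04 -1.e+00] delta [ 0.001  -0.0007  0.1738] yaw norm 0.0000 deg 0.00 j [-0.55  0.52  0.41  1.46 -0.    0.41] t 10.4
[-1.06025128 -0.04285567 -1.91286209]
```

>>> {"name": "jog_arm", "arguments": {
  "deltas": [
    {"delta_pos":[0,0,0.01],"yaw":0,"fingers":0},
    {"delta_pos":[0,0,0.02],"yaw":0,"fingers":0},
    {"delta_pos":[0,0,0.03],"yaw":0,"fingers":0},
    {"delta_pos":[0,0,0.04],"yaw":0,"fingers":0},
    {"delta_pos":[0,0,0.05],"yaw":0,"fingers":0},
    {"delta_pos":[0,0,0.06],"yaw":0,"fingers":0},
    {"delta_pos":[0,0,0.07],"yaw":0,"fingers":0},
    {"delta_pos":[0,0,0.08],"yaw":0,"fingers":0},
    {"delta_pos":[0,0,0.085],"yaw":0,"fingers":0},
    {"delta_pos":[0,0,0.085],"yaw":0,"fingers":0},
    {"delta_pos":[0,0,0.085],"yaw":0,"fingers":0}
  ]
}}

```text
clock: 11.5
eef_pos: [0.5437, -0.3306, 0.1715]
tool_rot: [0.461, 0.888, -0.0, 0.0]
ft_force: [-0.4, -0.3, -1.6]
grip_width: 0.0201
grasp_force: 60.3
```

```bash
python3 - <<'E'
from h import *
for i in range(3):
    c=cam('wrist');o=bot.get_obs();measure(c,o['eef_pos'])
delta((.5434,-.3305,.145),None);print(o['ft_force'])
E
```

```text
rim n 508 mec ((544.0755004882812, -330.9556884765625), 15.753701210021973) z 0.0822
rod z 0.086 0.098 94 [ 544.48 -331.16] res 0.00011
rim n 497 mec ((544.2603759765625, -331.00372314453125), 15.66225528717041) z 0.0823
rod z 0.0863 0.098 96 [ 544.59 -331.26] res 0.00013
rim n 500 mec ((544.3240966796875, -331.0530090332031), 15.709287643432617) z 0.0822
rod z 0.0867 0.098 92 [ 544.61 -331.29] res 0.00012
eef [ 0.5437 -0.3306  0.1716] ytool heading 35.13 tilt [ 4.e-04 -2.e-04 -1.e+00] delta [ 0.001  -0.0007  0.0888] yaw norm 0.0000 deg 0.00 j [-0.55  0.53  0.36  1.4   0.    0.41] t 11.65
[-0.32398216 -0.73921668 -1.68013743]
```

>>> {"name": "jog_arm", "arguments": {
  "deltas": [
    {"delta_pos":[0.0006,-0.0002,0.01],"yaw":0,"fingers":0},
    {"delta_pos":[0.0006,-0.0002,0.02],"yaw":0,"fingers":0},
    {"delta_pos":[0.0006,-0.0002,0.03],"yaw":0,"fingers":0},
    {"delta_pos":[0.0006,-0.0002,0.04],"yaw":0,"fingers":0},
    {"delta_pos":[0.0006,-0.0002,0.05],"yaw":0,"fingers":0},
    {"delta_pos":[0.0006,-0.0002,0.06],"yaw":0,"fingers":0},
    {"delta_pos":[0.0006,-0.0002,0.07],"yaw":0,"fingers":0},
    {"delta_pos":[0.0006,-0.0002,0.08],"yaw":0,"fingers":0},
    {"delta_pos":[0.0006,-0.0002,0.087],"yaw":0,"fingers":0},
    {"delta_pos":[0.0006,-0.0002,0.087],"yaw":0,"fingers":0},
    {"delta_pos":[0.0006,-0.0002,0.087],"yaw":0,"fingers":0},
    {"delta_pos":[0.0006,-0.0002,0.087],"yaw":0,"fingers":0}
  ]
}}

```text
clock: 12.85
eef_pos: [0.5436, -0.3305, 0.1455]
tool_rot: [0.461, 0.888, -0.0, 0.0]
ft_force: [-0.2, -0.2, -2.9]
grip_width: 0.0197
grasp_force: 60.3
```

```bash
python3 - <<'E'
from h import *
for i in range(4):
    c=cam('wrist');o=bot.get_obs();measure(c,o['eef_pos'])
    W=cloud(c).reshape(-1,3);e=o['eef_pos'];q=W[(np.hypot(*(W[:,:2]-e[:2]).T)<.016)&(abs(W[:,2]-e[2]-.040)<.004)];print('handle top',np.median(q[:,2]),len(q))
delta((.5434,-.3305,.1447),None);print(o['ft_force'],o['ft_torque'],np.abs(o['joint_vel']).max())
can=np.zeros((400,800,3),np.uint8);can[:,:400]=rect(c,(.5445,-.3312),.082)
u,v=proj(c,(.5445,-.3312,.09)).round().astype(int);can[:,400:]=cv2.resize(c['image'][v-30:v+30,u-30:u+30],(400,400),interpolation=2)
for r in (10,16): cv2.circle(can,(200,200),int(r*400/60),(255,0,0),1)
cv2.imwrite('pics/k.png',can[:,:,::-1])
E
```

```text
rim n 515 mec ((544.2615356445312, -330.85675048828125), 15.75070858001709) z 0.0823
handle top 0.18608234690953568 1872
rim n 529 mec ((544.468017578125, -331.0252380371094), 15.803635597229004) z 0.0822
handle top 0.18611484234257913 1882
rim n 497 mec ((544.307861328125, -331.1405334472656), 15.702948570251465) z 0.0823
handle top 0.18605993323887196 1871
rim n 521 mec ((544.267822265625, -331.06524658203125), 15.702032089233398) z 0.0823
handle top 0.18608493680855043 1882
eef [ 0.5435 -0.3305  0.1455] ytool heading 35.13 tilt [ 3.e-04 -2.e-04 -1.e+00] delta [ 0.0002 -0.0004  0.0026] yaw norm 0.0000 deg 0.00 j [-0.55  0.54  0.31  1.34 -0.    0.41] t 13.05
[ 0.26145035  0.26697503 -1.65422553] [ 0.01033081 -0.03388733  0.00315772] 0.0021876925521807397
```

View pics/k.png

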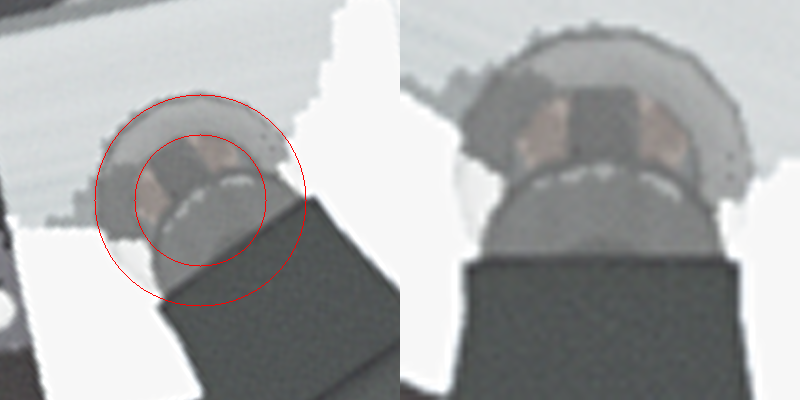

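The rod, (567–638) in the right crop, is centred in the bore, (508–695). The force reading is the probe's weight only, and the tip is at about 25 mm.

```bash
python3 -c "
from workcell import bot
print(bot.job_done())"
```

```text
the job is handed in; nothing more can be done
None
```

I slid the probe out of the rack and lowered it through the guide bore, then handed the job in at about 13 s: it hangs upright, within about 0.4 mm of the bore's centre, tip about 25 mm above the worktop (half way is 24 mm), with no contact force showing.

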